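# Seat the sample cup and start the mill with the two-button console

### The arm

A 6-joint arm with a two-finger parallel gripper is mounted at the origin on the work surface. World frame = base frame: x ahead of the robot, y to its left, z up, the work surface at z = 0. Lengths are in m, angles in degrees, forces in N, time in s.
With the tool pointing down it reaches from about 0.35 to 0.875 m from the base axis. Payload 4.2 kg.
Tool frame: the origin (TCP) lies on the centre line of the jaws, within the pads' length; the fingertips stand tip_reach ahead of it and the grasp point (between the pads) is the TCP (tip_reach is the distance from the TCP to the fingertips, in m); z points along the fingers, y is the line along which they close (so a half turn about z gives the same grasp; the last joint's range is limited). The gripper opens to 87 mm and grips with 3 to 60 N. Pads are 19 mm wide; open, the fingers measure 117 mm over their backs; the gripper's body (75 mm by 190 mm) begins 51 mm behind the grasp point.
Start: joints at [79.332, 22.042, 0.453, 0, -68.411, -14.817], TCP at [0.269, 0.564, 0.242] pointing down, gripper open.
Joint ranges: [-179.83, 179.83], [-69.29, 118.12], [-61.27, 80.66], [-181.25, 117.63], [-171.15, -9.14], [-177.46, 177.46]. Speed limits (degrees/s): [159.86, 159.86, 180, 180, 180, 180].

### API

Orientations are given as a 3x3 rotation matrix whose columns are the frame's x, y, z axes.
In Python, from station import sense, capture, finish_job, tip_reach gives the robot as it stands.
- The arm moves only by the tool arm_command, never from a script. Its argument "deltas" is a list of rows, each a list of 7 numbers: the turn, a rotation vector about the tool's x, y, z in rad, then the shift along the tool's x, y, z in cm, then the closure, from -1 (fully open) to 1 (shut), so that 0 is half open. In form: [[rx, ry, rz, dx, dy, dz, hand], ...]. A call has 1 to 8 rows; each row is the pose to reach, as a shift and turn from the pose commanded when the call began, along the tool's axes at that moment; what a row does not reach only later rows make up. A row lasts 1/12 s, in which the tool goes at most 41.7 mm and 7.16 degrees, less where a joint would pass 70% of its speed; a pose out of reach is approached as far as the arm can. A call with a gripper value outside its range is refused whole. The fingers move at their own pace and stop on an object; the grip force is fixed at half the most. Time passes only in rows, so rows that repeat a pose let the fingers close. It gives the time, the measured TCP pose, the force, the opening and the grip force at its end, in the units of the state.
- sense(): the state, without advancing time (a new reading comes with each control period).
- capture(name): name is "side" or "top"; returns a dict with "pixels" (384x512x3 uint8, blue, green, red), "fovy" (degrees; the focal length in pixels is half the picture's height over the tangent of half this angle, whatever the lens; pixels are square), "cx", "cy" (the principal point, pixels), "k1" (the pictures are not rectified: a ray, as slopes to the right and down, at radius r is drawn at 1 + k1 r^2 times it, then the intrinsics apply), "rvec" (rotation vector, rad) and "tvec" (3), from world to camera coordinates, as OpenCV has them. Camera axes: x right, y down, z forward; pixel columns grow to the right and rows downward; lengths in m; the calibration is good to about 2 mm. A picture is of the moment at which its call begins. There is no depth.
- finish_job(): hands the job in; it is judged then, once.
The state is a dict: "time_s": time; "joints": joint angles; "joint_velocities": joint speeds; "effort": joint torques, N m; "tcp_pos": TCP position; "ee_rot": TCP orientation; "wrist_force": force on the tool from outside, world axes, zero at the start; "moment": the same for the moment, N m; "gripper_width": opening from 0.0 (shut) to 1.0 (fully open); "gripper_force": force on a finger pad.
Only numpy, scipy, OpenCV 4.12 (cv2) and the standard library are available. Lean on these libraries where they do the work, as an engineer would, in place of code of your own. Each camera call takes 0.05 s, during which the arm holds its last target. There are 200 camera calls.

### The job

Using the fingers only to push, slide the steel sample cup along the mill's guide channel until it touches the stop bar under the spout, without grasping or lifting it. Then start the mill: press the two flat start buttons on the console together, one fingertip on each, hold both fully down for three seconds, then let them both come up and move clear. Do not press a start button before the cup is home or one start button alone, do not press the mushroom stop button, and leave everything else where it stands.

Things in the scene. Friction and masses are not known exactly. Their poses are not given: they have to be found in the camera images.
- cup_mid (a point): Centre (half-way up) of the round open steel sample cup: 70 mm outside diameter, 45 mm high, 3 mm wall, 0.15 to 0.3 kg, loose. It stands on the mill's 6 mm thick base plate between two guide rails 12 mm high, 78 mm apart inside. It slides freely on the plate.
- seat (a point): Fixed point on the mill, 28.5 mm above the bench: where the cup's centre (cup_mid) is when the cup touches the stop bar. Its x axis runs along the guide channel from the open end towards the stop bar, y to the left of that, z up. The cup starts 55 to 105 mm back along -x. Rails reach from 210 mm before this point to 40 mm past it; the stop bar, 16 mm high, lies across at +35 mm.
- mill: The grey and blue sample mill, fixed. Origin on the bench under the channel's centre line, 55 mm before the seat; same axes as the seat. Its base plate is 140 mm wide. Past the stop bar stands the 130 mm high housing, its front at x = +102 mm. A sheet steel spout overhangs the stop bar from x = +71 mm, more than 70 mm above the bench. Hopper and motor are on top and behind.
- console: The grey metal start console, a fixed box 170 mm (x) by 130 mm (y) by 50 mm high. Origin on the bench directly below the midpoint between the two flat start buttons; x points away from the robot at yaw 0, y to its left, z up. The box reaches from x = -50 to +120 mm.
- left_button_top (a point): Centre of the top face of the left flat black start button: 25 mm diameter, at console x = 0, y = +28 mm, top 70 mm above the bench when up (moves down with the button). It stands in a 41 mm wide round steel collar whose top is 62 mm above the bench.
- right_button_top (a point): The same for the right start button, at console x = 0, y = -28 mm: the two button centres are 56 mm apart.
- left_button (a joint): Travel of the left start button in m: 0 up, 0.008 fully down, when the top is level with its collar. Spring return; about 1.5 N to begin, 5 N fully down (each button).
- right_button (a joint): Travel of the right start button, same meaning.
- stop_top (a point): Top centre of the single larger mushroom-headed black stop button on the console, 38 mm across, at console x = +85 mm, y = 0, top 85 mm above the bench. Not to be touched.
- stop (a joint): Travel of the mushroom stop button: 0 up, 0.006 pressed.
- dish: Bystander: a shallow glass dish, 56 mm across and 14 mm high, loose. Origin at the centre of its underside.
- wrench: Bystander: a steel spanner 130 mm long lying flat, loose. Origin under its middle.
- jar: Bystander: a small closed amber jar, 48 mm across, 70 mm high, loose. Origin at the centre of its underside.
- flask: Bystander: a conical glass flask, 56 mm across, 88 mm high, loose. Origin at the centre of its underside.
- weight: Bystander: a brass weight, 32 mm across, 42 mm high, loose. Origin at the centre of its underside.
- brush: Bystander: a small brush 140 mm long lying flat, loose. Origin under its middle.
- crucible: Bystander: a white crucible, 40 mm across, 30 mm high, loose. Origin at the centre of its underside.
- cup: The same steel cup; origin at the centre of its underside.

How it is judged (in metres and radians):
On the way, in this order (a step that is already met when the one before it is completed fails the run):
1. the cup stands against the stop bar of the guide channel (horizontal distance between cup_mid and seat below 0.007 m and height (world z) of cup_mid below 0.034 m), for 0.2 s.
2. both start buttons are held down together (more than 5 of 8 mm) for at least 2.5 s without a break, the cup still home (all of step 1 and value of joint each of left_button, right_button above 0.005 m), for 2.5 s.
At the end, for the whole second after the job is handed in: The cup stands upright and still on the mill's plate, its centre within 7 mm of the seat point; both start buttons have been held down together for 2.5 s or more after that and are up again (within 1.5 mm); the stop button is up (all of step 1 and angle between cup_mid's own z axis and vertical below 0.1 rad and linear speed of cup below 0.02 m/s and value of joint each of left_button, right_button, stop below 0.0015 m); the robot touches nothing.
It fails at once if the cup is lifted more than 6 mm off the plate or tipped more than about 17 degrees (height (world z) of cup_mid above 0.0345 m or angle between cup_mid's own z axis and vertical above 0.3 rad).
It fails at once if a start button is pressed (more than 4 mm) while the cup is not home (more than 10 mm from the seat) (horizontal distance between cup_mid and seat above 0.01 m and value of joint any of left_button, right_button above 0.004 m).
It fails at once if one start button is pressed (more than 5 mm) while the other is up (less than 1 mm) ((value of joint left_button above 0.005 m and value of joint right_button below 0.001 m) or (value of joint right_button above 0.005 m and value of joint left_button below 0.001 m)).
It fails at once if the mushroom stop button is pressed (more than 2.5 mm) (value of joint stop above 0.0025 m).
It fails at once if a bystander (dish, spanner, jar, flask, weight, brush, crucible) is moved more than 30 mm (distance of any of dish, wrench, jar, flask, weight, brush, crucible from where it was at the start of the episode above 0.03 m).
It also fails if it takes over 58 s, if anything falls off the work surface, if the arm or the gripper's body presses on something with over 40 N, if the wrist force passes 120 N, or if a joint passes its speed limit or range.

## Working session

There is one attempt and no reset: what is moved stays moved. The work goes in short steps, Python scripts to look and compute and a tool call to move; the robot and the scene stay as the last step left them, time stands still between calls to the robot, and variables do not carry over. Pictures are saved under pics/ and viewed, at most 10 in all, crops included, and the job is handed in when it is done.

Besides the shell and the picture viewer there is one more tool, called after "Call:" as a command line: name --pt "numbers of a row" for each row, then --argument value for the rest. arm_command: Moves the arm, as the interface text tells. Its arguments: {"type":"object","properties":{"deltas":{"type":"array"}},"required":["deltas"]}

```bash
mkdir -p pics
python3 - <<'E'
from station import *
import cv2,numpy as np
for n in("side","top"):
    c=capture(n); cv2.imwrite(f"pics/{n}0.png",cv2.resize(c["pixels"],(800,600),interpolation=cv2.INTER_CUBIC))
    print({k:v for k,v in c.items() if k!="pixels"})
print(tip_reach, sense())
E
```

```text
{'fovy': 54.69256547029841, 'cx': 253.7493901626196, 'cy': 185.6684129734245, 'k1': -0.03619616089373272, 'rvec': array([ 2.27061612, -0.765802  ,  0.29102442]), 'tvec': array([-0.45974426,  0.29984838,  0.6021599 ])}
{'fovy': 50.820113672358566, 'cx': 262.0274470457938, 'cy': 200.18574187677234, 'k1': -0.14821801831064477, 'rvec': array([ 2.19902325, -2.1531004 ,  0.14758658]), 'tvec': array([-0.01919964,  0.57424459,  0.92650647])}
0.019 {'time_s': 0.1, 'joints': array([ 7.93325712e+01,  2.20882001e+01,  3.87863967e-01, -2.47492161e-02,
       -6.84111274e+01, -1.48140255e+01]), 'joint_velocities': array([ 0.02639996, -0.15020689,  0.2416243 ,  0.08926009, -0.01066483,
       -0.09826837]), 'effort': array([ 4.76195728e-04, -3.91692567e+01,  1.87935555e+01,  4.23186958e+00,
        1.35103296e-02, -6.82405744e-05]), 'tcp_pos': array([0.26868268, 0.56375108, 0.24055273]), 'ee_rot': array([[ 9.02656071e-01, -4.30361997e-01, -7.54815537e-04],
       [-4.30362645e-01, -9.02654207e-01, -1.83740417e-03],
       [ 1.09411509e-04,  1.98338844e-03, -9.99998027e-01]]), 'wrist_force': array([-0.19781555, -0.27577986, -0.09956542]), 'moment': array([ 0.0308657 ,  0.00307855, -0.00952704]), 'gripper_force': 0.0, 'gripper_width': 0.9964792214268352}
```

View pics/top0.png

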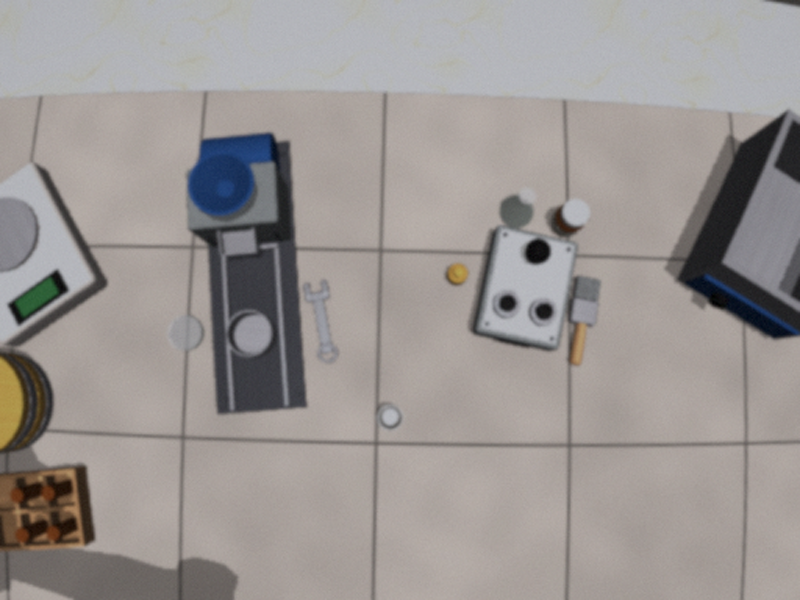

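View pics/side0.png

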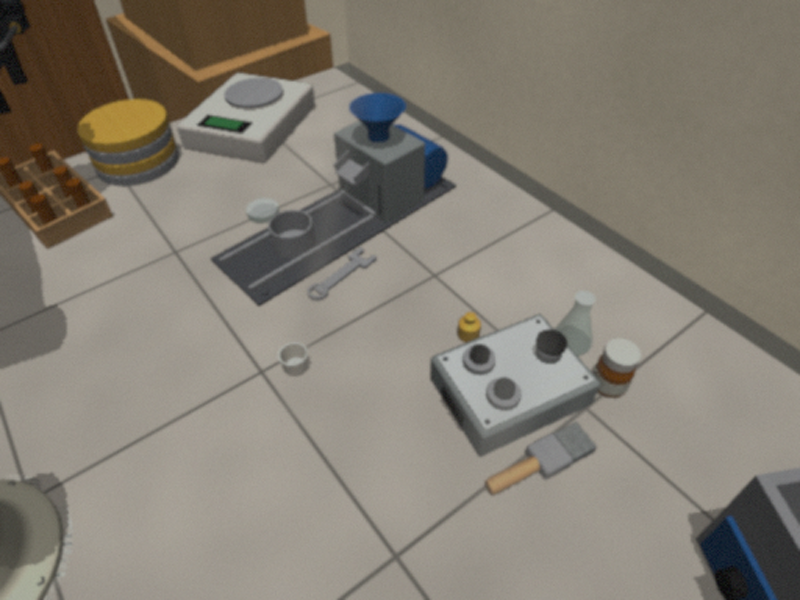

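The top view (800x600) shows the left and right buttons at (508,302) and (543,311) and the stop at (537,250). The cup rim is centred near (251,333), the rails run from (232,408)/(287,404) to (222,245)/(276,243), the dish is at (186,332), the wrench at (322,320) and the flask at (517,210). The side view agrees. Next I'll take enlarged crops to get finer pixel positions.

```bash
cat > h.py <<'E'
import cv2,numpy as np
from station import *
def cam(n):
    c=capture(n); f=192/np.tan(np.radians(c["fovy"]/2)); R=cv2.Rodrigues(c["rvec"])[0]
    c.update(f=f,R=R,K=np.array([[f,0,c["cx"]],[0,f,c["cy"]],[0,0,1]]),d=np.array([c["k1"],0,0,0.])); return c
def ray(c,uv,z):
    p=cv2.undistortPoints(np.array([[uv]],float),c["K"],c["d"])[0,0]
    o=-c["R"].T@c["tvec"]; d=c["R"].T@np.r_[p,1]; return o+d*(z-o[2])/d[2]
def proj(c,P): return cv2.projectPoints(np.array(P,float),c["rvec"],c["tvec"],c["K"],c["d"])[0][:,0]
def crop(c,x,y,w,h,s): return cv2.resize(c["pixels"][y:y+h,x:x+w],None,fx=s,fy=s,interpolation=cv2.INTER_CUBIC)
E
python3 - <<'E'
from h import *
t=cam("top");s=cam("side")
def p(n,u,v,z,c=t): print(n,ray(c,(u/1.5625,v/1.5625),z).round(4))
p("L",508,302,.07);p("R",543,311,.07);p("stop",537,250,.085)
p("L",480,355,.07,s);p("R",505,390,.07,s)
p("cup",251,333,.051);p("cup",291,222,.051,s)
for q in((232,408),(222,245),(287,404),(276,243)):p("rail",*q,.018)
for q in((219,412),(305,406)):p("plate",*q,.006)
a=crop(t,125,135,80,130,4.5);b=crop(t,295,135,90,100,4.5)
im=np.zeros((600,800,3),np.uint8);im[:a.shape[0],:a.shape[1]]=a;im[:b.shape[0],380:380+b.shape[1]]=b
cv2.imwrite("pics/c1.png",im)
E
```

```text
L [ 0.5895 -0.1509  0.07  ]
R [ 0.5774 -0.2033  0.07  ]
stop [ 0.6656 -0.1913  0.085 ]
L [ 0.5888 -0.1533  0.07  ]
R [ 0.5772 -0.2086  0.07  ]
cup [0.5369 0.2283 0.051 ]
cup [0.5427 0.2332 0.051 ]
rail [0.4237 0.2606 0.018 ]
rail [0.6765 0.289  0.018 ]
rail [0.4323 0.1761 0.018 ]
rail [0.6811 0.2034 0.018 ]
plate [0.4163 0.2839 0.006 ]
plate [0.4295 0.1501 0.006 ]
```

View pics/c1.png

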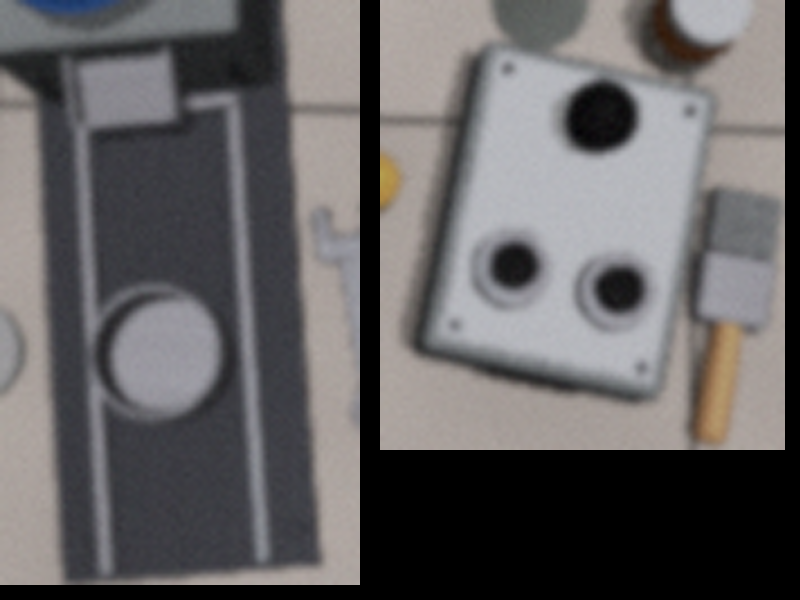

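The measurements agree: the button spacing comes out at 56 mm, and the cup is about 97 mm before the seat.
- **Seat:** about (.636,.241), with the channel yawed about 6.3°.
- **Cup:** (.539,.230).
- **Console:** midpoint about (.583,-.180), with its yaw about -11°.

I'll close the fingers and move to a point behind the cup.

Call:
arm_command --pt "0 0 -0.07 3.2 2.2 0 1" --pt "0 0 -0.14 6.5 4.4 0 1" --pt "0 0 -0.21 9.8 6.6 0 1" --pt "0 0 -0.28 13 8.8 0 1" --pt "0 0 -0.35 16.3 11 0 1" --pt "0 0 -0.42 19.6 13.2 0 1" --pt "0 0 -0.49 22.9 15.4 0 1" --pt "0 0 -0.555 26 17.6 0 1"

```text
time_s: 0.87
tcp_pos: [0.4285, 0.2915, 0.2416]
ee_rot: [[0.994, 0.113, 0.0], [0.113, -0.994, 0.0], [0.0, -0.0, -1.0]]
wrist_force: [0.0, 0.3, -0.1]
gripper_width: 0.475
gripper_force: 0.0
```

Call:
arm_command --pt "0 0 0 1.6 3.7 0 1" --pt "0 0 0 3.3 7.5 0 1" --pt "0 0 0 3.3 7.5 3 1" --pt "0 0 0 3.3 7.5 6.5 1" --pt "0 0 0 3.3 7.5 10 1" --pt "0 0 0 3.3 7.5 13 1" --pt "0 0 0 3.3 7.5 14 1" --pt "0 0 0 3.3 7.5 14 1"

```text
time_s: 1.53
tcp_pos: [0.4675, 0.2212, 0.099]
ee_rot: [[0.994, 0.11, -0.005], [0.11, -0.994, -0.004], [-0.005, 0.004, -1.0]]
wrist_force: [-0.2, 0.1, 1.2]
gripper_width: 0.007
gripper_force: 0.0
```

Run:
```python
from h import *
print(sense()["tcp_pos"],sense()["gripper_width"])
t=cam("top");s=cam("side")
a=crop(t,110,120,100,150,4);b=crop(s,110,40,150,160,2.66)
im=np.zeros((600,800,3),np.uint8);im[:a.shape[0],:a.shape[1]]=a;im[:b.shape[0],400:400+b.shape[1]]=b
cv2.imwrite("pics/c2.png",im)
```

```text
[0.4675368  0.22123112 0.09902858] 0.007132353556817466
```

View pics/c2.png

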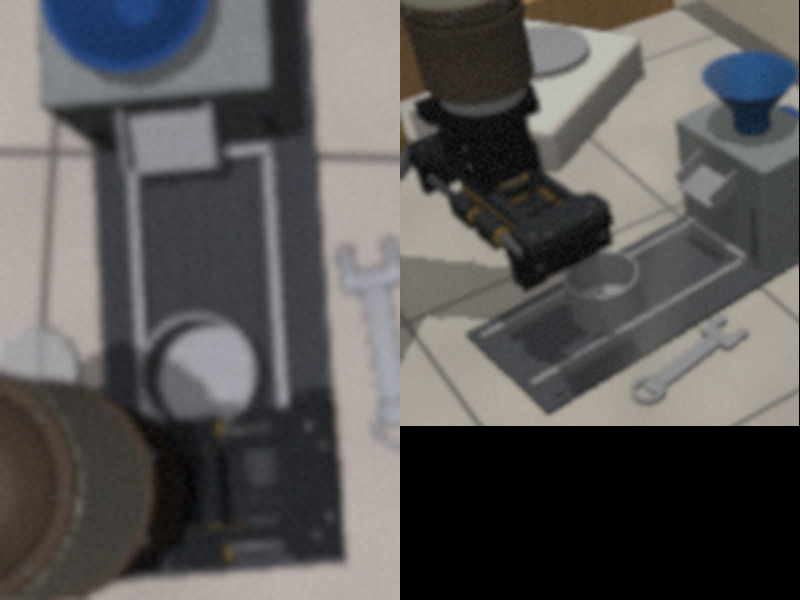

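The view shows the body's long side across the channel and the cup just ahead of the tool, with the spout clear. I'll descend behind the cup.

Call:
arm_command --pt "0 0 0 0 0 2.5 1" --pt "0 0 0 0 0 5 1" --pt "0 0 0 0 0 6.2 1" --pt "0 0 0 0 0 6.2 1" --pt "0 0 0 0 0 6.2 1"

```text
time_s: 2.05
tcp_pos: [0.47, 0.2236, 0.0411]
ee_rot: [[0.994, 0.111, 0.002], [0.111, -0.994, 0.002], [0.003, -0.001, -1.0]]
wrist_force: [0.3, -0.1, -0.4]
gripper_width: 0.003
gripper_force: 0.0
```

Call:
arm_command --pt "0 0 0 0.8 0 0 1" --pt "0 0 0 1.4 0 0 1" --pt "0 0 0 1.8 0 0 1" --pt "0 0 0 2.2 0 0 1" --pt "0 0 0 2.6 0 0 1" --pt "0 0 0 2.9 0 0 1" --pt "0 0 0 3.2 0 0 1" --pt "0 0 0 3.5 0 0 1"

```text
time_s: 2.72
tcp_pos: [0.5034, 0.226, 0.0394]
ee_rot: [[0.994, 0.11, -0.001], [0.11, -0.994, -0.001], [-0.001, 0.001, -1.0]]
wrist_force: [-3.1, -0.2, 1.5]
gripper_width: 0.01
gripper_force: 1.1
```

Call:
arm_command --pt "0 0 0 0.6 0 0 1" --pt "0 0 0 1.2 0 0 1" --pt "0 0 0 1.8 0 0 1" --pt "0 0 0 2.4 0 0 1" --pt "0 0 0 3.0 0 0 1" --pt "0 0 0 3.6 0 0 1" --pt "0 0 0 4.2 0 0 1" --pt "0 0 0 4.8 0 0 1"

```text
time_s: 3.38
tcp_pos: [0.5521, 0.2317, 0.0394]
ee_rot: [[0.994, 0.11, -0.0], [0.11, -0.994, 0.0], [-0.0, -0.0, -1.0]]
wrist_force: [-2.4, -0.7, -0.8]
gripper_width: 0.011
gripper_force: 0.7
```

Call:
arm_command --pt "0 0 0 0.5 0 0 1" --pt "0 0 0 0.9 0 0 1" --pt "0 0 0 1.3 0 0 1" --pt "0 0 0 1.6 0 0 1" --pt "0 0 0 1.9 0 0 1" --pt "0 0 0 2.2 0 0 1" --pt "0 0 0 2.5 0 0 1" --pt "0 0 0 2.6 0 0 1"

```text
time_s: 4.05
tcp_pos: [0.5777, 0.2346, 0.0396]
ee_rot: [[0.994, 0.11, 0.0], [0.11, -0.994, 0.0], [0.0, -0.0, -1.0]]
wrist_force: [-0.1, -0.0, -2.0]
gripper_width: 0.006
gripper_force: 0.6
```

Call:
arm_command --pt "0 0 0 0.2 0 0 1" --pt "0 0 0 0.4 0 0 1" --pt "0 0 0 0.5 0 0 1" --pt "0 0 0 0.6 0 0 1" --pt "0 0 0 0.7 0 0 1" --pt "0 0 0 0.8 0 0 1" --pt "0 0 0 0.9 0 0 1" --pt "0 0 0 1.0 0 0 1"

```text
time_s: 4.72
tcp_pos: [0.5872, 0.2356, 0.0396]
ee_rot: [[0.994, 0.11, -0.0], [0.11, -0.994, -0.0], [-0.0, 0.0, -1.0]]
wrist_force: [-1.8, -0.3, -0.0]
gripper_width: 0.008
gripper_force: 0.7
```

Run:
```python
from h import *
print(sense()["tcp_pos"],sense()["wrist_force"])
t=cam("top");s=cam("side")
a=crop(t,110,120,100,150,4);b=crop(s,150,60,110,140,3.6)
im=np.zeros((600,800,3),np.uint8);im[:a.shape[0],:a.shape[1]]=a;im[:b.shape[0],400:400+b.shape[1]]=b
cv2.imwrite("pics/c3.png",im)
```

```text
[0.58724247 0.23560844 0.03958269] [-1.84320491 -0.32630225 -0.01274271]
```

View pics/c3.png

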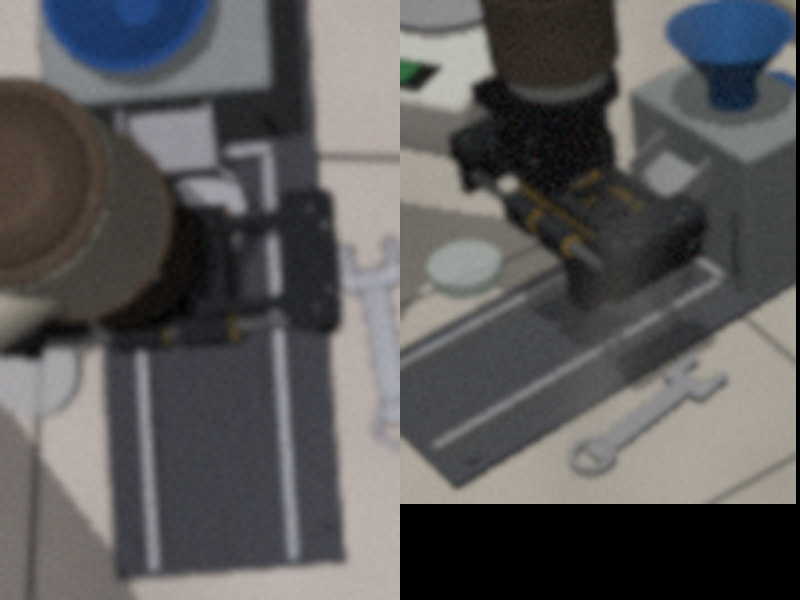

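The cup rim is beside the spout's front edge at crop (215,190), close to home. I'll creep forward until the force rises.

Call:
arm_command --pt "0 0 0 0.1 0 0 1" --pt "0 0 0 0.2 0 0 1" --pt "0 0 0 0.3 0 0 1" --pt "0 0 0 0.4 0 0 1"

```text
time_s: 5.15
tcp_pos: [0.5912, 0.2361, 0.0396]
ee_rot: [[0.994, 0.11, -0.0], [0.11, -0.994, -0.0], [-0.0, 0.0, -1.0]]
wrist_force: [-0.7, 0.4, 0.5]
gripper_width: 0.004
gripper_force: 0.7
```

Call:
arm_command --pt "0 0 0 0.1 0 0 1" --pt "0 0 0 0.2 0 0 1" --pt "0 0 0 0.3 0 0 1"

```text
time_s: 5.4
tcp_pos: [0.5919, 0.2359, 0.0395]
ee_rot: [[0.994, 0.11, -0.005], [0.11, -0.994, -0.002], [-0.005, 0.001, -1.0]]
wrist_force: [-10.4, 1.1, 6.2]
gripper_width: 0.005
gripper_force: 4.9
```

The arm stopped with 10 N at the predicted seat position, so the cup is against the bar. I'll back off, lift, and open the fingers to a 56 mm tip spacing.

Call:
arm_command --pt "0 0 0 -0.3 0 0 1" --pt "0 0 0 -0.8 0 0 1" --pt "0 0 0 -2 0 0 1" --pt "0 0 0 -4 0 0 1" --pt "0 0 0 -6 0 -1 1" --pt "0 0 0 -8 0 -4 1" --pt "0 0 0 -8 0 -8 1" --pt "0 0 0 -8 0 -12 1"

```text
time_s: 6.07
tcp_pos: [0.5135, 0.2271, 0.1605]
ee_rot: [[0.994, 0.111, -0.001], [0.111, -0.994, -0.001], [-0.001, 0.001, -1.0]]
wrist_force: [1.4, 1.2, 1.2]
gripper_width: 0.009
gripper_force: 0.0
```

Call:
arm_command --pt "0 0 0 0 2 -2 0.06" --pt "0 0 0.05 0 5 -2 0.06" --pt "0 0 0.1 0 9 -2 0.06" --pt "0 0 0.16 0 13 -2 0.06" --pt "0 0 0.22 0 17 -2 0.06" --pt "0 0 0.27 0 20 -2 0.06" --pt "0 0 0.32 0 22 -2 0.06" --pt "0 0 0.32 0 22 -2 0.06"

```text
time_s: 6.73
tcp_pos: [0.5393, 0.0057, 0.1799]
ee_rot: [[0.977, -0.214, 0.002], [-0.214, -0.977, -0.0], [0.002, -0.0, -1.0]]
wrist_force: [-1.0, 1.1, -0.8]
gripper_width: 0.455
gripper_force: 0.0
```

Run:
```python
from h import *
S=sense();print(S["tcp_pos"],S["ee_rot"].round(3).tolist(),S["gripper_width"],S["time_s"])
t=cam("top");s=cam("side")
f=lambda u,v,z:ray(t,(295-.39+(u-380)/4.5,135-.39+v/4.5),z)
L=f(515,265,.07);R=f(621,289,.07);st=f(600,116,.085);print(L,R,st)
yaw=lambda d:np.degrees(np.arctan2(d[1],d[0])).round(2)
print(yaw(L-R)-90,yaw(st-(L+R)/2),[yaw(f(*a,.05)-f(*b,.05)) for a,b in (((485,45),(425,345)),((715,95),(660,395)))])
a=crop(t,110,120,100,150,4);b=crop(s,150,60,110,140,3.6)
im=np.zeros((600,800,3),np.uint8);im[:a.shape[0],:a.shape[1]]=a;im[:b.shape[0],400:400+b.shape[1]]=b
cv2.imwrite("pics/c4.png",im)
```

```text
[0.53926396 0.00569184 0.17988197] [[0.977, -0.214, 0.002], [-0.214, -0.977, -0.0], [0.002, -0.0, -1.0]] 0.45516550894856844 6.7333
[ 0.58899303 -0.14972354  0.07      ] [ 0.57790827 -0.20477025  0.07      ] [ 0.66466288 -0.1908997   0.085     ]
-11.39 -9.54 [np.float64(-10.96), np.float64(-11.08)]
```

View pics/c4.png

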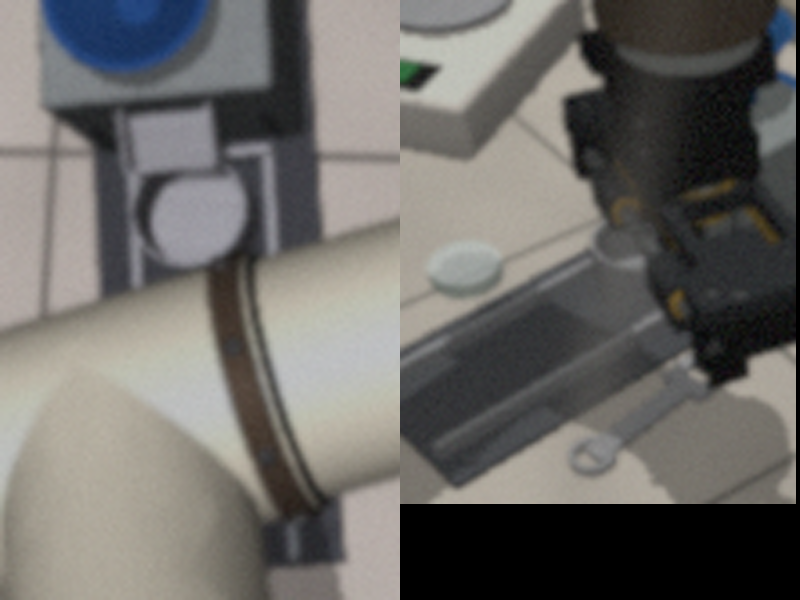

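The cup sits against the bar just in front of the spout, with its rim centred near crop (192,215). Now I'll hover over the buttons.

Call:
arm_command --pt "0 0 0 1 2.1 0 0.05" --pt "0 0 0 2 4.8 0 0.05" --pt "0 0 0 3.5 8 0 0.05" --pt "0 0 -0.022 5 11.2 0 0.05" --pt "0 0 -0.022 6.6 14.2 0 0.05" --pt "0 0 -0.022 8.2 17.1 0 0.05" --pt "0 0 -0.022 8.2 17.1 3 0.05" --pt "0 0 -0.022 8.2 17.1 6 0.05"

```text
time_s: 7.5
tcp_pos: [0.586, -0.1761, 0.1206]
ee_rot: [[0.982, -0.187, 0.007], [-0.187, -0.982, -0.001], [0.007, -0.001, -1.0]]
wrist_force: [-0.5, 1.1, -0.8]
gripper_width: 0.476
gripper_force: 0.0
```

Run:
```python
from h import *
S=sense();print(S["tcp_pos"],S["ee_rot"].round(3).tolist(),S["gripper_width"],S["time_s"])
t=cam("top");s=cam("side")
print("cup", ray(t,(157.6,173.4),.051))
a=crop(t,110,140,100,110,4);b=crop(s,250,180,150,130,2.66);c=crop(t,290,130,100,100,2.4)
b=crop(s,250,180,150,130,2.66)
im=np.zeros((600,800,3),np.uint8);im[:a.shape[0],:a.shape[1]]=a;im[:b.shape[0],400:400+b.shape[1]]=b;im[355:595,400:640]=c
cv2.imwrite("pics/c5.png",im)
```

```text
[ 0.58599731 -0.17612755  0.12062363] [[0.982, -0.187, 0.007], [-0.187, -0.982, -0.001], [0.007, -0.001, -1.0]] 0.4761680634370754 7.5
cup [0.6301992  0.24011079 0.051     ]
```

View pics/c5.png

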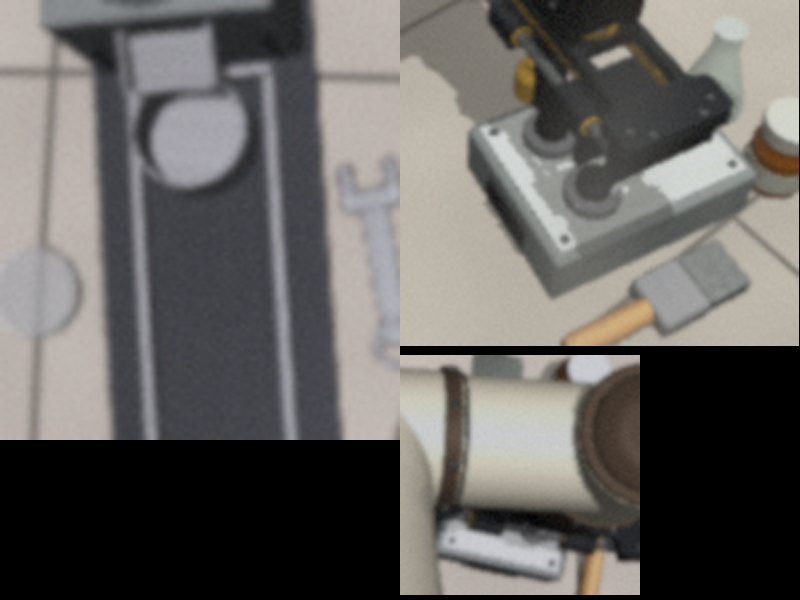

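The cup is home. The side view shows both fingertips directly over their buttons, at crop (550,130) and (595,190). I'll descend to just above them first, then press.

Call:
arm_command --pt "0 0 0 0 0 1 0.05" --pt "0 0 0 0 0 2 0.05" --pt "0 0 0 0 0 2.5 0.05" --pt "0 0 0 0 0 2.5 0.05" --pt "0 0 0 0 0 2.5 0.05"

```text
time_s: 8.02
tcp_pos: [0.5839, -0.1751, 0.0951]
ee_rot: [[0.983, -0.186, 0.001], [-0.186, -0.983, -0.0], [0.001, 0.0, -1.0]]
wrist_force: [0.1, -0.3, 0.2]
gripper_width: 0.477
gripper_force: 0.0
```

Run:
```python
from h import *
S=sense();print(S["tcp_pos"],S["gripper_width"],S["wrist_force"])
s=cam("side")
cv2.imwrite("pics/c6.png",crop(s,265,190,130,100,6))
```

```text
[ 0.58386043 -0.175068    0.0951224 ] 0.47747279723094266 [ 0.06530679 -0.33284713  0.23038155]
```

View pics/c6.png

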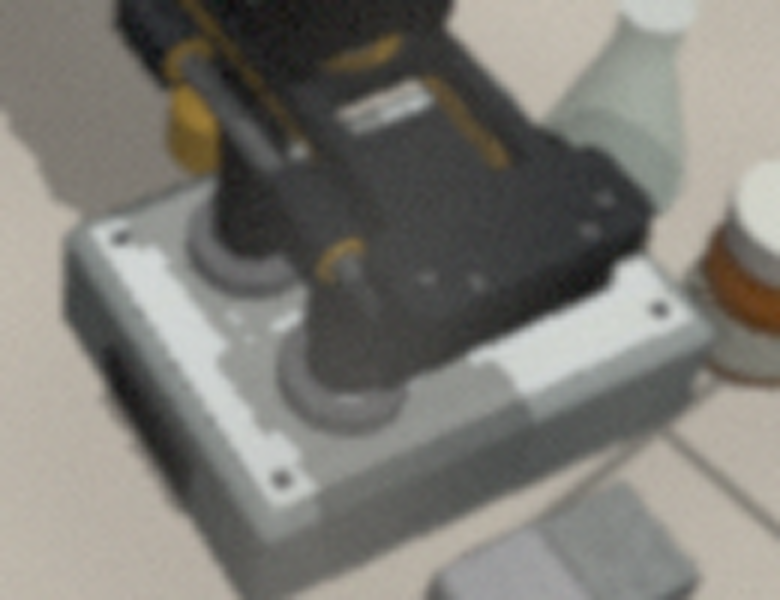

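Each fingertip is centred in its collar, at crop (245,245) and (345,380). I'll trim 3 mm to the right and press.

Call:
arm_command --pt "0 0 0 0 0.3 0 0.05" --pt "0 0 0 0 0.3 0.3 0.05" --pt "0 0 0 0 0.3 0.5 0.05" --pt "0 0 0 0 0.3 0.7 0.05" --pt "0 0 0 0 0.3 0.9 0.05" --pt "0 0 0 0 0.3 1.1 0.05" --pt "0 0 0 0 0.3 1.3 0.05" --pt "0 0 0 0 0.3 1.3 0.05"

```text
time_s: 8.73
tcp_pos: [0.5838, -0.1788, 0.0853]
ee_rot: [[0.983, -0.185, 0.003], [-0.185, -0.983, -0.002], [0.003, 0.001, -1.0]]
wrist_force: [-4.3, 1.3, 17.2]
gripper_width: 0.479
gripper_force: 8.7
```

Call:
arm_command --pt "0 0 0 0 0 0.1 0.05" --pt "0 0 0 0 0 0.2 0.05" --pt "0 0 0 0 0 0.2 0.05"

```text
time_s: 8.98
tcp_pos: [0.5838, -0.1788, 0.0852]
ee_rot: [[0.983, -0.185, 0.003], [-0.185, -0.983, -0.002], [0.003, 0.001, -1.0]]
wrist_force: [-7.9, 3.7, 24.7]
gripper_width: 0.476
gripper_force: 12.8
```

Run:
```python
from h import *
S=sense();print(S["tcp_pos"],S["gripper_width"],S["wrist_force"],S["moment"])
s=cam("side")
cv2.imwrite("pics/c7.png",crop(s,265,190,130,100,6))
```

```text
[ 0.58381849 -0.17881743  0.08524278] 0.47569375234667804 [-7.94795413  3.66859135 24.65025606] [ 1.0854863   2.4029958  -0.03960495]
```

View pics/c7.png

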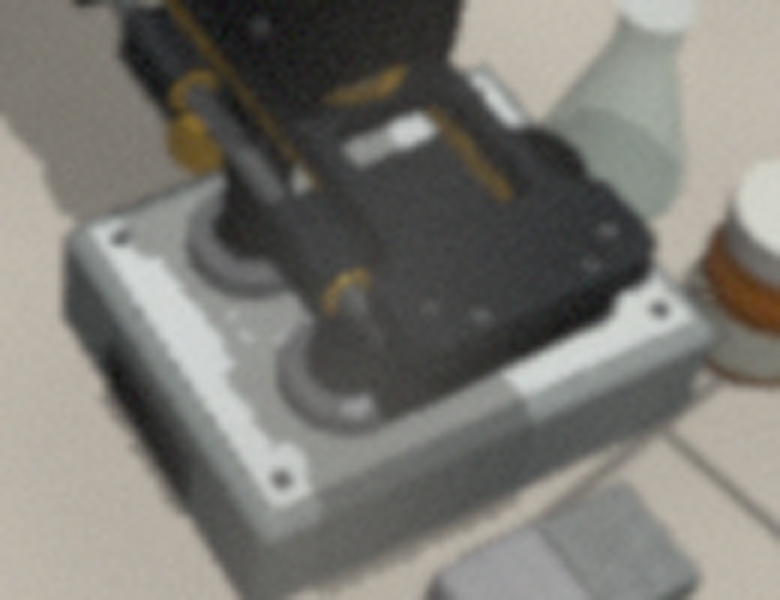

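The arm is stalled at 25 N, and the moment shows the load is centred between the fingers. I'll overlay the predicted fingertip and collar outlines on both saved pictures to check whether the buttons are bottomed.

Run:
```python
from h import *
s=cam("side")
out=np.zeros((600,800,3),np.uint8)
def P(X): return (proj(s,X)-[265,190]+.5)*6-.5
for k,(fn,tcp) in enumerate((("c6",(.58386,-.17507,.09512)),("c7",(.58382,-.17882,.08524)))):
    im=cv2.imread(f"pics/{fn}.png"); im=cv2.convertScaleAbs(im,alpha=1.8)
    x=np.array([.983,-.186]);y=np.array([-.186,-.983]);tcp=np.array(tcp)
    for off,col in ((.019,(0,255,0)),(.023,(0,0,255))):
      for sg in(1,-1):
        pts=[np.r_[tcp[:2]+a*x+sg*b*y,tcp[2]-off] for a,b in((-.0095,.0207),(.0095,.0207),(.0095,.0357),(-.0095,.0357))]
        cv2.polylines(im,[P(pts).round().astype(int)],True,col,1)
    th=np.linspace(0,2*np.pi,40)
    for sg in(1,-1):
        c=np.array([.583,-.179])+sg*.028*y
        cv2.polylines(im,[P([np.r_[c+.0205*np.array([np.cos(t),np.sin(t)]),.062] for t in th]).round().astype(int)],True,(255,255,0),1)
    out[:330,k*400:k*400+400]=im[140:470,110:510]
cv2.imwrite("pics/c8.png",out)
```

```text
(no output)
```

View pics/c8.png

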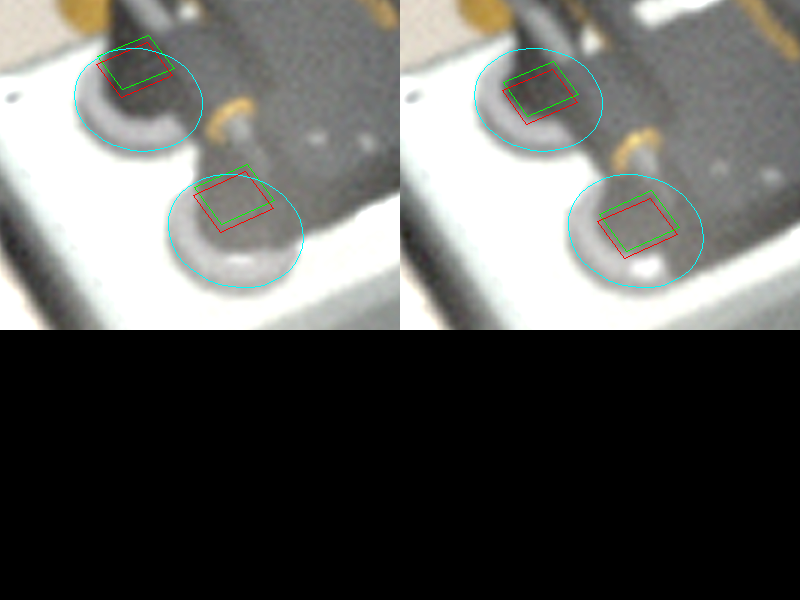

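The picture doesn't settle the height, but the outlines sit inside both collars. The stop is rigid and evenly loaded, and springs alone would give 10 N at most. The only rigid surface there is collar level, so both buttons are fully down. I'll ease off slightly and hold for over 3 s.

Call:
arm_command --pt "0 0 0 0 0 -0.1 0.05" --pt "0 0 0 0 0 -0.1 0.05" --pt "0 0 0 0 0 -0.1 0.05" --pt "0 0 0 0 0 -0.1 0.05" --pt "0 0 0 0 0 -0.1 0.05" --pt "0 0 0 0 0 -0.1 0.05" --pt "0 0 0 0 0 -0.1 0.05" --pt "0 0 0 0 0 -0.1 0.05"

```text
time_s: 9.75
tcp_pos: [0.5838, -0.1788, 0.0853]
ee_rot: [[0.983, -0.185, 0.003], [-0.185, -0.983, -0.002], [0.003, 0.001, -1.0]]
wrist_force: [-6.1, 3.1, 20.8]
gripper_width: 0.473
gripper_force: 10.5
```

Call:
arm_command --pt "0 0 0 0 0 0 0.05" --pt "0 0 0 0 0 0 0.05" --pt "0 0 0 0 0 0 0.05" --pt "0 0 0 0 0 0 0.05" --pt "0 0 0 0 0 0 0.05" --pt "0 0 0 0 0 0 0.05" --pt "0 0 0 0 0 0 0.05" --pt "0 0 0 0 0 0 0.05"

```text
time_s: 10.42
tcp_pos: [0.5838, -0.1788, 0.0853]
ee_rot: [[0.983, -0.185, 0.003], [-0.185, -0.983, -0.002], [0.003, 0.001, -1.0]]
wrist_force: [-5.6, 2.8, 20.2]
gripper_width: 0.473
gripper_force: 10.5
```

Call:
arm_command --pt "0 0 0 0 0 0 0.05" --pt "0 0 0 0 0 0 0.05" --pt "0 0 0 0 0 0 0.05" --pt "0 0 0 0 0 0 0.05" --pt "0 0 0 0 0 0 0.05" --pt "0 0 0 0 0 0 0.05" --pt "0 0 0 0 0 0 0.05" --pt "0 0 0 0 0 0 0.05"

```text
time_s: 11.08
tcp_pos: [0.5838, -0.1788, 0.0853]
ee_rot: [[0.983, -0.185, 0.003], [-0.185, -0.983, -0.002], [0.003, 0.001, -1.0]]
wrist_force: [-6.1, 2.3, 21.2]
gripper_width: 0.478
gripper_force: 10.5
```

Call:
arm_command --pt "0 0 0 0 0 0 0.05" --pt "0 0 0 0 0 0 0.05" --pt "0 0 0 0 0 0 0.05" --pt "0 0 0 0 0 0 0.05" --pt "0 0 0 0 0 0 0.05" --pt "0 0 0 0 0 0 0.05" --pt "0 0 0 0 0 0 0.05" --pt "0 0 0 0 0 0 0.05"

```text
time_s: 11.75
tcp_pos: [0.5838, -0.1788, 0.0853]
ee_rot: [[0.983, -0.185, 0.003], [-0.185, -0.983, -0.002], [0.003, 0.001, -1.0]]
wrist_force: [-6.0, 2.2, 21.5]
gripper_width: 0.477
gripper_force: 10.5
```

Call:
arm_command --pt "0 0 0 0 0 0 0.05" --pt "0 0 0 0 0 0 0.05" --pt "0 0 0 0 0 0 0.05" --pt "0 0 0 0 0 0 0.05" --pt "0 0 0 0 0 0 0.05" --pt "0 0 0 0 0 0 0.05" --pt "0 0 0 0 0 0 0.05" --pt "0 0 0 0 0 0 0.05"

```text
time_s: 12.42
tcp_pos: [0.5838, -0.1788, 0.0853]
ee_rot: [[0.983, -0.185, 0.003], [-0.185, -0.983, -0.002], [0.003, 0.001, -1.0]]
wrist_force: [-5.9, 3.1, 20.7]
gripper_width: 0.479
gripper_force: 10.5
```

Held for about 3.7 s. I'll release slowly. Any spring force still present at TCP z of about .090–.092 means the full travel was reached.

Call:
arm_command --pt "0 0 0 0 0 -0.2 0.05" --pt "0 0 0 0 0 -0.4 0.05" --pt "0 0 0 0 0 -0.6 0.05" --pt "0 0 0 0 0 -0.8 0.05" --pt "0 0 0 0 0 -0.9 0.05" --pt "0 0 0 0 0 -0.9 0.05" --pt "0 0 0 0 0 -0.9 0.05"

```text
time_s: 13.0
tcp_pos: [0.5837, -0.1788, 0.0906]
ee_rot: [[0.982, -0.186, 0.003], [-0.186, -0.982, -0.001], [0.003, 0.0, -1.0]]
wrist_force: [-0.0, -0.4, 4.5]
gripper_width: 0.474
gripper_force: 2.5
```

There is 4.5 N of spring force at .0906, which matches full 8 mm travel on both buttons. Lifting clear.

Call:
arm_command --pt "0 0 0 0 0 -0.5 0.05" --pt "0 0 0 0 0 -2 0.05" --pt "0 0 0 0 0 -5 0.05" --pt "0 0 0 0 0 -8 0.05" --pt "0 0 0 0 0 -11 0.05" --pt "0 0 0 0 0 -12 0.05" --pt "0 0 0 0 0 -12 0.05" --pt "0 0 0 0 0 -12 0.05"

```text
time_s: 13.67
tcp_pos: [0.5822, -0.1779, 0.2087]
ee_rot: [[0.982, -0.187, -0.001], [-0.187, -0.982, 0.001], [-0.001, -0.001, -1.0]]
wrist_force: [-0.3, -0.3, -0.4]
gripper_width: 0.478
gripper_force: 0.0
```

```bash
python3 -c "
from station import *
S=sense();print(S['tcp_pos'],S['wrist_force']);print(finish_job())"
```

```text
[ 0.58218037 -0.17792051  0.2086886 ] [-0.32790966 -0.31399516 -0.38884858]
the job is handed in; nothing more can be done
None
```

I pushed the cup home against the stop bar, held both start buttons down together for about 3.7 s, released them and moved the arm clear; the job is handed in, but no verdict came back.

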